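Change the sample dish in the moisture analyser

ROBOT

A 6-joint arm with a two-finger parallel gripper is mounted at the origin on a cart in front of the work surface, level with it; the furniture and walls round the work are solid. World frame = base frame: x ahead of the robot, y to its left, z up, the work surface at z = 0. Lengths are in m, angles in rad, forces in N, time in s.
With the tool pointing down it reaches from about 0.35 to 0.725 m from the base axis. Payload 6 kg.
Tool frame: the origin (TCP) lies midway between the tips of the shut fingers; the grasp point (between the pads) lies 19 mm behind it; z points along the fingers, y is the line along which they close (so a half turn about z gives the same grasp; the last joint's range is limited). The gripper opens to 85 mm and grips with 20 to 120 N. Pads are 22 mm wide; open, the fingers measure 114 mm over their backs; the gripper's body (76 mm by 85 mm) begins 54 mm behind the grasp point. The pads swing forward as they close: fully open they stand 13 mm farther back than shut.
Start: joints at [-0.933, 0.04, 0.085, 0, -1.615, -0.334], TCP at [0.179, -0.572, 0.193] pointing down, gripper open.
Joint ranges: [-2.56, 2.56], [-1.29, 2.01], [-1.08, 1.49], [-3.29, 1.98], [-2.81, -0.18], [-2.99, 2.99]. Speed limits (rad/s): [2.57, 2.57, 3.01, 3.14, 3.14, 3.14].

INTERFACE

Orientations are given as [roll, pitch, yaw] about the fixed x, y, z axes, in that order (R = Rz(yaw) Ry(pitch) Rx(roll)).
In Python, from plant import manip, move_gripper, inverse_kinematics, status, get_image, camera_info, ticket gives the robot as it stands. Calls block until the motion is done:
- manip.movep(position, orientation): joint-space move of the TCP to a pose.
- manip.servo_line(position, rot=None, vel=0.15): straight line of the TCP; rot=None keeps the orientation; vel is the mean speed in m/s.
- manip.move_j(angles): joint-space move.
- move_gripper(opening, grasp_force=None): finger opening in m; grasp_force is the grip in N (None keeps the last); returns when the fingers have stopped.
- manip.pause(seconds).
- inverse_kinematics(position, orientation): joint angles nearest the present ones, or None.
- status.get_obs(): the state.
- get_image(name): name is "scene" or "top" or "wrist"; returns the picture (400x640x3 uint8, blue, green, red); there is no depth.
- camera_info(name): a dict with "intrinsics" (3x3 intrinsics, pixels), "R" (3x3) and "t" (3): a world point X has camera coordinates R X + t; the wrist camera has in their place "mount" (4x4, takes a point from camera to tool coordinates, whose origin is the TCP and whose axes are the flange's). Camera axes: x right, y down, z forward; pixel columns grow to the right and rows downward; lengths in m; the calibration is good to about 2 mm. A picture is of the moment at which its call begins: read the wrist's pose just before it. camera_info takes no time and is no camera call.
A pose or a line that the arm cannot do raises manip.PlanningError and nothing moves.
- ticket.sign_off(): hands the job in; it is judged then, once.
The state is a dict: "t": time; "q": joint angles; "qd": joint speeds; "joint_efforts": joint torques, N m; "tool_pos": TCP position; "tool_rot": TCP orientation; "contact_force": force on the tool from outside, world axes, zero at the start; "torque": the same for the moment, N m; "opening": finger opening in m; "gripper_force": force on a finger pad.
Only numpy, scipy, OpenCV 4.12 (cv2) and the standard library are available. Lean on these libraries where they do the work, as an engineer would, in place of code of your own. Each camera call takes 0.05 s, during which the arm holds its last target. There are 200 camera calls.

TASK

The drying run is over: swing the moisture analyser's hood fully up by its bar, take out the finished dish that still stands on the weighing carrier and stand it on the white cooling tile. Then set the other open dish of grain, the fresh one from the bench, squarely between the carrier's upturned ends and bring the hood right down again without slamming it. Keep both dishes level so that no grain spills, set the fresh one down lightly because the carrier sits on a load cell, and leave the lidded dishes where they are.

Things in the scene. Friction and masses are not known exactly. Their poses are not given: they have to be found in the camera images.
- moisture_analyser: White bench moisture analyser, fixed, 345 x 200 mm; origin on the bench under its centre, x to its back, y left, z up; front edge at x -190 mm. Panel and chamber floor 58 mm high; tower behind x 70 mm 98 mm high. The grey hood fully up still leans over the carrier: its front lip is then 26 mm in front of the carrier's centre, 270 mm up, so reach in from the front, tool leaning back 30-45 degrees.
- hood (a joint): Angle of the hood in rad about its hinge: 0 is fully down (shut), 1.15 (66 degrees) fully up against its stop. Its hinge is stiff, so it stays at any angle where it is left; moving it takes about 4 N at the bar. Found shut or a little ajar.
- hood_handle (a point): Middle of the hood's round steel pull bar: 10 mm thick, 78 mm of it straight, parallel to the analyser's y, 45 mm in front of the hood's front face (40 mm free gap), 245 mm from the hinge axis; hood shut: 110 mm above the bench. The point's axes turn with the hood (as the analyser's when shut). The bar can turn between the fingers.
- hood_hinge (a point): Point on the hood's hinge axis, in the analyser's middle plane: 85 mm behind the analyser's origin, 110 mm above the bench. The axis is the analyser's y. At hood angle a the bar stands 245 cos(a) mm in front of it and 245 sin(a) mm above it.
- carrier_seat (a point): Where a dish's underside rests on the weighing carrier: 20 mm in front of the analyser's origin, 80 mm above the bench, 22 mm above the chamber floor. The carrier is a cross of four 4 mm steel arms along the diagonals of the analyser's x and y, ends turned up and outward to 8 mm above the seat; a 60 mm dish has about 3 mm play between them. Axes as the analyser's.
- carrier (a joint): How far the carrier is pressed down, m: 0 unloaded, about 1 mm for each 3 N, up to 7 mm. Beyond 5 mm (15 N) the load cell is overloaded.
- spent_dish: The finished dish: round open aluminium dish with grain in it, 60 mm outside diameter (61 mm at the rolled rim), 30 mm high, wall 2.5 mm, about 0.07 kg, on the carrier at the start. Origin at the centre of its underside, z up. Can be gripped across its outside.
- fresh_dish: The fresh dish: the same kind of open dish with grain, 60 mm outside diameter, 30 mm high, standing on the bench to the robot's left. Origin at the centre of its underside, z up.
- cooling_tile: White square ceramic tile, fixed, 130 x 130 x 10 mm, flat on the bench to the robot's left; origin at the centre of its underside, so its top is 10 mm above it.
- lidded_dish_1: Bystander: closed aluminium dish with lid and small knob, 60 mm diameter, 34 mm high, loose, on the bench on the left. Origin at the centre of its underside.
- lidded_dish_2: Bystander: another closed dish with lid, 60 mm diameter, 34 mm high, loose, on the bench to the right of the analyser. Origin at the centre of its underside.
There are look-alikes about, which are no part of the job. Leave any purple look-alike of the fresh_dish alone.

How it is judged:
By the outcome, as a careful person would: the job done as asked, in the order asked, and still so for the second after the job is handed in, with the robot touching nothing.
It also fails if it takes over 72 s, if anything falls off the work surface, if the arm or the gripper's body presses on something with over 40 N, if the wrist force passes 120 N, or if a joint passes its speed limit or range.

## Working session

There is one attempt and no reset: what is moved stays moved. The work goes in short steps, each a Python script; the robot and the scene stay as the last script left them, time stands still between calls to the robot, and variables do not carry over. Pictures are saved under pics/ and viewed, at most 10 in all, crops included, and the job is handed in when it is done.

```bash
ls; mkdir -p pics
python3 - <<'E'
from plant import *
import cv2,numpy as np
s=get_image("scene");t=get_image("top")
cv2.imwrite("pics/scene.png",s);cv2.imwrite("pics/top.png",t)
np.set_printoptions(precision=4,suppress=True)
for n in("scene","top","wrist"):print(n,camera_info(n))
print(status.get_obs())
E
```

```text
pics
scene {'intrinsics': array([[415.0618,   0.    , 318.5487],
       [  0.    , 415.0618, 202.3267],
       [  0.    ,   0.    ,   1.    ]]), 'R': array([[-0.7271, -0.6863, -0.0162],
       [-0.4176,  0.4609, -0.7831],
       [ 0.5449, -0.5626, -0.6217]]), 't': array([0.4098, 0.3021, 0.9013])}
top {'intrinsics': array([[380.3148,   0.    , 327.1712],
       [  0.    , 380.3148, 195.2339],
       [  0.    ,   0.    ,   1.    ]]), 'R': array([[ 0.002 , -1.    , -0.0017],
       [-0.9894, -0.0018, -0.1452],
       [ 0.1452,  0.002 , -0.9894]]), 't': array([0.0408, 0.5467, 1.0401])}
wrist {'intrinsics': array([[317.6271,   0.    , 316.7641],
       [  0.    , 317.6271, 199.9179],
       [  0.    ,   0.    ,   1.    ]]), 'mount': array([[ 0.0002, -0.9516, -0.3072,  0.0786],
       [ 1.    ,  0.0001,  0.0004, -0.0003],
       [-0.0004, -0.3072,  0.9516, -0.1823],
       [ 0.    ,  0.    ,  0.    ,  1.    ]])}
{'t': 0.1, 'q': array([-0.9333,  0.0408,  0.0839, -0.0004, -1.6155, -0.3337]), 'qd': array([-0.0002,  0.0002,  0.0026,  0.0006,  0.0012, -0.0008]), 'joint_efforts': array([ -0.0041, -36.9348,  34.8282,   6.9517,  -0.0045,  -0.    ]), 'tool_pos': array([ 0.1794, -0.5722,  0.192 ]), 'tool_rot': array([ 3.1399, -0.0002, -2.8378]), 'contact_force': array([ 0.1841,  0.4723, -0.263 ]), 'torque': array([0.0042, 0.0398, 0.016 ]), 'gripper_force': 0.0, 'opening': 0.08520971088620664}
```

View pics/scene.png

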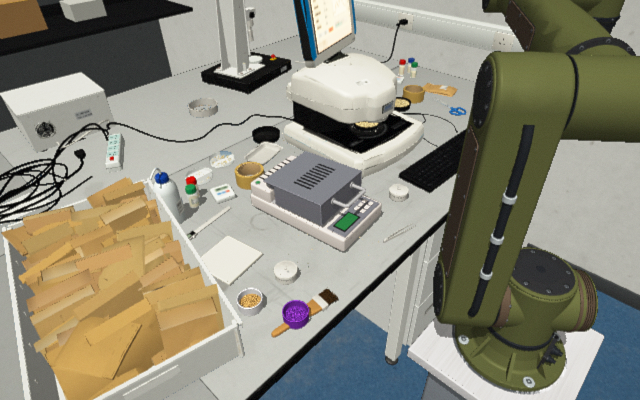

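View pics/top.png

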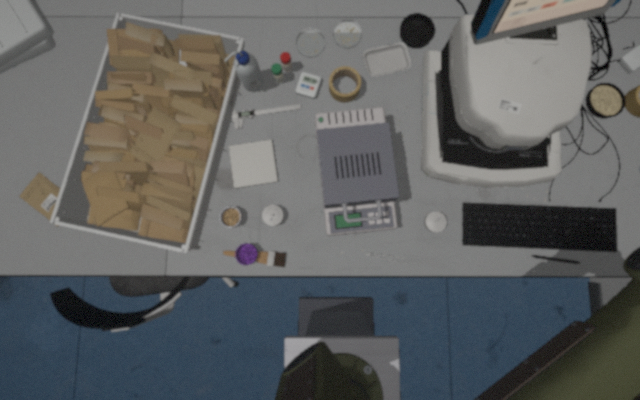

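The scene picture shows the analyser with its grey hood at (315,185). The fresh-dish candidates are the plain grain dish at scene (249,301) / top (232,216), the purple look-alike at (296,314) / (247,254), the lidded dish 1 at (286,271) / (273,215), the lidded dish 2 at (398,192) / (436,221), the sample under the microscope at (365,128), and the grain dish at top (605,100). I choose the plain open one at top (232,216). The tile is at top (253,163).

```bash
cat > h.py <<'E'
from plant import *
import cv2,numpy as np
np.set_printoptions(precision=4,suppress=True)
def cam(n):
    c=camera_info(n);return c["intrinsics"],c["R"],c["t"]
def ray(n,px,c=None):
    K,R,t=c or cam(n)
    d=R.T@np.linalg.inv(K)@np.array([px[0],px[1],1.]);return -R.T@t,d/np.linalg.norm(d)
def onz(n,px,z,c=None):
    o,d=ray(n,px,c);return o+d*(z-o[2])/d[2]
def proj(n,X,c=None):
    K,R,t=c or cam(n);p=K@(R@np.asarray(X,float)+t);return p[:2]/p[2]
def tri(n1,p1,n2,p2):
    o1,d1=ray(n1,p1);o2,d2=ray(n2,p2)
    s=np.linalg.lstsq(np.c_[d1,-d2],o2-o1,rcond=None)[0]
    a,b=o1+d1*s[0],o2+d2*s[1];return (a+b)/2,np.linalg.norm(a-b)
E
python3 - <<'E'
from h import *
s=cv2.imread("pics/scene.png");t=cv2.imread("pics/top.png")
a=cv2.resize(t[95:245,300:415],None,fx=4,fy=4,interpolation=cv2.INTER_CUBIC)[:600]
b=cv2.resize(s[140:260,245:330+60],None,fx=2.3,fy=2.3,interpolation=cv2.INTER_CUBIC)
c=cv2.resize(s[250:335,215:345],None,fx=2.5,fy=2.5,interpolation=cv2.INTER_CUBIC)
out=np.zeros((600,800,3),np.uint8);out[:a.shape[0],:a.shape[1]]=a
out[:b.shape[0],465:465+b.shape[1]]=b[:,:335];out[300:300+c.shape[0],465:465+c.shape[1]]=c
cv2.imwrite("pics/crop.png",out)
g=cv2.cvtColor(t,cv2.COLOR_BGR2GRAY)
# tile in top
m=(g[135:192,222:284]>175).astype(np.uint8)
cs=max(cv2.findContours(m,0,2)[0],key=cv2.contourArea);r=cv2.minAreaRect(cs);print("tile",r)
bp=cv2.boxPoints(r)+[222,135];w=np.array([onz("top",p,.01) for p in bp]);print(w,w.mean(0),np.linalg.norm(w-np.roll(w,1,0),axis=1))
for nm,p,z in(("fresh",(232,216),.03),("lid1",(273,215),.034),("lid2",(436,221),.034),("purple",(247,254),.03)):print(nm,onz("top",p,z))
for nm,p,z in(("fresh",(250,301),.02),("lid1",(286,271),.034),("lid2",(398,192),.034)):print(nm,onz("scene",p,z))
E
```

```text
Traceback (most recent call last):
ValueError: max() iterable argument is empty
```

View pics/crop.png

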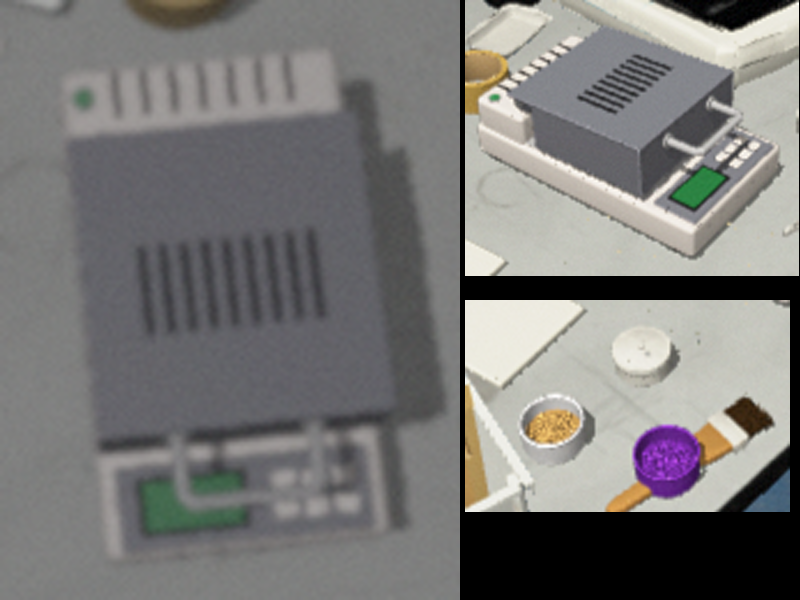

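The close crop confirms the choice: an open aluminium dish with golden grain at scene (250,301), not purple and without a lid. The hood looks nearly shut, with the bar in top at about (346..383, 219).

Run:
```python
from h import *
t=cv2.imread("pics/top.png");g=cv2.cvtColor(t,cv2.COLOR_BGR2GRAY);s=cv2.imread("pics/scene.png")
print(g[155:170:7,225:280:5])
T=lambda x,y:(300+x/4-.4,95+y/4-.4)
S=lambda x,y:(245+(x-465)/2.3-.3,140+y/2.3-.3)
for nm,p,z in(("backL",(64,77),.098),("backR",(332,51),.098),("frL",(108,548),.058),("frR",(387,522),.058),("frLb",(112,558),0.03),("post1",(178,442),.11),("post2",(313,430),.11),("barL",(190,502),.11),("barR",(330,492),.11)):
    print(nm,onz("top",T(*p),z))
for nm,p,z in(("frR",(777,160),.058),("frL",(695,237),.058),("lowL",(480,130),.058),("post1",(668,143),.11),("post2",(711,103),.11),("barL",(704,152),.11),("barR",(742,120),.11)):
    print("S",nm,onz("scene",S(*p),z))
for nm,p,z in(("fresh",(231.5,216),.03),("lid1",(273,215),.034),("lid2",(436,221),.034),("purple",(247,254),.03)):print(nm,onz("top",p,z))
for nm,p,z in(("fresh",(250,299),.03),("lid1",(286,269),.034),("lid2",(398,190),.034)):print("S",nm,onz("scene",p,z))
for p in((229,144),(272,140),(277,182),(233,187)):print("tile",onz("top",p,.01))
```

```text
[[127 152 160 160 161 159 159 159 160 159 108]
 [126 142 163 162 161 163 161 161 160 161 114]
 [118 126 161 162 163 162 162 159 162 161 139]]
backL [0.7661 0.0742 0.098 ]
backR [ 0.7852 -0.1118  0.098 ]
frL [0.4428 0.0431 0.058 ]
frR [ 0.461  -0.1493  0.058 ]
frLb [0.4372 0.0404 0.03  ]
post1 [ 0.5101 -0.0031  0.11  ]
post2 [ 0.5182 -0.0925  0.11  ]
barL [ 0.4704 -0.0108  0.11  ]
barR [ 0.4772 -0.1029  0.11  ]
S frR [ 0.4357 -0.1198  0.058 ]
S frL [0.422  0.0507 0.058 ]
S lowL [0.7539 0.087  0.058 ]
S post1 [ 0.5135 -0.006   0.11  ]
S post2 [ 0.5271 -0.1008  0.11  ]
S barL [ 0.4716 -0.0214  0.11  ]
S barR [ 0.4772 -0.099   0.11  ]
fresh [0.4879 0.3139 0.03  ]
lid1 [0.4906 0.1953 0.034 ]
lid2 [ 0.4745 -0.2659  0.034 ]
purple [0.3812 0.2663 0.03  ]
S fresh [0.481 0.319 0.03 ]
S lid1 [0.4846 0.2007 0.034 ]
S lid2 [ 0.4679 -0.2562  0.034 ]
tile [0.7048 0.3347 0.01  ]
tile [0.7173 0.2068 0.01  ]
tile [0.59   0.1892 0.01  ]
tile [0.5749 0.3178 0.01  ]
```

```bash
cat >> h.py <<'E'
from scipy.spatial.transform import Rotation as Ro
PSI=0.103; ORG=np.array([0.632,-0.036,0])
def ax(psi):return np.array([np.cos(psi),np.sin(psi),0]),np.array([-np.sin(psi),np.cos(psi),0])
def tool(T,psi,along=0):
    """z leaning T from down toward heading psi; along=0: closes along lateral; +-1: closes in vertical plane, tool x=+-lateral"""
    ex,ey=ax(psi);z=np.sin(T)*ex-np.array([0,0,np.cos(T)])
    if along==0: y=ey;x=np.cross(y,z)
    else: x=along*ey;y=np.cross(z,x)
    return np.c_[x,y,z]
def rpy(R):return Ro.from_matrix(R).as_euler("xyz")
def tcp(g,R,off=.019):return np.asarray(g)+off*R[:,2]
def an(p,org=None,psi=None):
    o=ORG if org is None else org;ex,ey=ax(PSI if psi is None else psi);return o+p[0]*ex+p[1]*ey+np.array([0,0,p[2]])
def bar(a):return an((.085-.245*np.cos(a),0,.11+.245*np.sin(a)))
def wcam():
    c=camera_info("wrist");o=status.get_obs();Rt=Ro.from_euler("xyz",o["tool_rot"]).as_matrix()
    M=c["mount"];R=(Rt@M[:3,:3]).T;p=o["tool_pos"]+Rt@M[:3,3]
    return c["intrinsics"],R,-R@p
def wshot(name):
    c=wcam();im=get_image("wrist");cv2.imwrite(f"pics/{name}.png",im)
    np.savez(f"pics/{name}.npz",K=c[0],R=c[1],t=c[2]);return im,c
def wload(name):
    z=np.load(f"pics/{name}.npz");return cv2.imread(f"pics/{name}.png"),(z["K"],z["R"],z["t"])
def st(m=""):
    o=status.get_obs();print(m,"t%.2f"%o["t"],"p",o["tool_pos"],"F",o["contact_force"],"op%.4f gf%.1f"%(o["opening"],o["gripper_force"]))
E
python3 - <<'E'
from h import *
for T in(35,45,55,65):
  for s in(1,-1):
    R=tool(np.radians(T),PSI,s);out=[]
    out.append(inverse_kinematics(tcp(bar(0),R)-.13*R[:,2],rpy(R)))
    for a in(0,.4,.8,1.15):out.append(inverse_kinematics(tcp(bar(a),R),rpy(R)))
    out.append(inverse_kinematics(tcp(bar(1.15),R)-.08*R[:,2],rpy(R)))
    print("bar",T,s,[None if q is None else np.round(q,2).tolist() for q in out] if all(q is not None for q in out) else [q is not None for q in out])
for T in(30,37,45):
    out=[]
    for g,psi in((an((-.02,0,.104)),PSI),(an((-.12,0,.104)),PSI),(an((-.08,0,.18)),PSI),((.647,.262,.035),.3),((.647,.262,.1),.3),((.485,.316,.025),.5),((.485,.316,.12),.5)):
        R=tool(np.radians(T),psi);out.append(inverse_kinematics(tcp(g,R),rpy(R)))
    print("dish",T,[None if q is None else np.round(q,2).tolist() for q in out])
E
```

```text
bar 35 1 [False, True, True, True, True, True]
bar 35 -1 [False, True, True, True, True, True]
bar 45 1 [False, False, True, True, True, True]
bar 45 -1 [False, False, True, True, True, True]
bar 55 1 [False, False, False, True, True, True]
bar 55 -1 [False, False, False, True, True, True]
bar 65 1 [False, False, False, False, True, True]
bar 65 -1 [False, False, False, False, True, True]
dish 30 [[0.33, -0.4, -0.64, 0.16, -0.82, -1.88], [0.41, -0.76, -0.87, 0.18, -0.97, -1.94], [0.37, -0.61, -0.64, 0.16, -1.04, -1.89], [0.77, -0.09, -0.6, 0.4, -0.63, -2.32], [0.78, -0.15, -0.5, 0.34, -0.77, -2.25], [1.08, -0.46, -0.92, 0.43, -0.71, -2.42], [1.1, -0.53, -0.76, 0.36, -0.92, -2.33]]
dish 37 [[0.35, -0.51, -0.78, 0.24, -0.68, -1.95], [0.44, -0.92, -1.01, 0.26, -0.88, -2.02], [0.4, -0.75, -0.78, 0.22, -0.93, -1.95], [0.75, -0.17, -0.78, 0.66, -0.44, -2.56], [0.79, -0.23, -0.68, 0.52, -0.6, -2.42], None, [1.12, -0.64, -0.93, 0.51, -0.81, -2.46]]
dish 45 [[0.35, -0.62, -0.96, 0.38, -0.49, -2.08], None, [0.43, -0.9, -0.95, 0.32, -0.79, -2.03], None, [0.72, -0.31, -0.89, 0.89, -0.38, -2.73], None, None]
```

Run:
```python
from h import *
f=lambda q:None if q is None else np.round(q,2).tolist()
for T in(15,22,28):
  for s in(1,-1):
    R=tool(np.radians(T),PSI,s)
    print("bar",T,s,[f(inverse_kinematics(g,rpy(R))) for g in [tcp(bar(0),R)-.1*R[:,2]]+[tcp(bar(a),R) for a in(0,.5,1.15)]+[tcp(bar(1.15),R)-.08*R[:,2]]])
for T in(30,34):
  for psis in((PSI,.5,.7),(PSI,.3,.6)):
    out=[]
    for g,psi in((an((-.02,0,.104)),psis[0]),(an((-.15,0,.13)),psis[0]),((.647,.262,.035),psis[1]),((.647,.262,.1),psis[1]),((.485,.316,.025),psis[2]),((.485,.316,.12),psis[2])):
        R=tool(np.radians(T),psi);out.append(f(inverse_kinematics(tcp(g,R),rpy(R))))
    print("dish",T,psis,out)
```

```text
bar 15 1 [[0.4, -0.66, -0.52, 0.08, -1.46, 2.85], [0.37, -0.59, -0.65, 0.07, -1.25, 2.86], [0.35, -0.48, -0.37, 0.06, -1.43, 2.89], [0.29, -0.12, 0.11, 0.05, -1.55, 2.96], [0.3, -0.11, 0.27, 0.05, -1.69, 2.96]]
bar 15 -1 [[0.4, -0.66, -0.52, 0.08, -1.46, -0.29], [0.37, -0.59, -0.65, 0.07, -1.25, -0.28], [0.35, -0.48, -0.37, 0.06, -1.43, -0.25], [0.29, -0.12, 0.11, 0.05, -1.55, -0.18], [0.3, -0.11, 0.27, 0.05, -1.69, -0.19]]
bar 22 1 [[0.46, -0.85, -0.67, 0.13, -1.39, 2.79], [0.41, -0.74, -0.78, 0.12, -1.16, 2.81], [0.38, -0.61, -0.49, 0.11, -1.32, 2.86], [0.31, -0.24, -0.03, 0.08, -1.41, 2.94], [0.33, -0.26, 0.1, 0.08, -1.55, 2.93]]
bar 22 -1 [[0.46, -0.85, -0.67, 0.13, -1.39, -0.35], [0.41, -0.74, -0.78, 0.12, -1.16, -0.33], [0.38, -0.61, -0.49, 0.11, -1.32, -0.29], [0.31, -0.24, -0.03, 0.08, -1.41, -0.21], [0.33, -0.26, 0.1, 0.08, -1.55, -0.21]]
bar 28 1 [[0.52, -1.04, -0.81, 0.2, -1.36, 2.72], [0.45, -0.89, -0.9, 0.18, -1.1, 2.75], [0.41, -0.73, -0.6, 0.15, -1.23, 2.82], [0.33, -0.34, -0.15, 0.11, -1.29, 2.91], [0.35, -0.38, -0.05, 0.12, -1.43, 2.91]]
bar 28 -1 [[0.52, -1.04, -0.8
[... 584 characters left out ...]
0.09, -0.6, 0.4, -0.63, -2.32], [0.78, -0.15, -0.5, 0.34, -0.77, -2.25], [1.05, -0.46, -0.9, 0.35, -0.69, -2.24], [1.06, -0.53, -0.74, 0.29, -0.9, -2.16]]
dish 34 (0.103, 0.5, 0.7) [[0.34, -0.46, -0.72, 0.2, -0.74, -1.92], [0.47, -0.99, -0.96, 0.23, -1.05, -2.0], [0.73, -0.14, -0.62, 0.26, -0.52, -1.99], [0.74, -0.2, -0.53, 0.21, -0.67, -1.94], [1.03, -0.53, -0.95, 0.32, -0.6, -2.12], [1.04, -0.6, -0.8, 0.26, -0.82, -2.03]]
dish 34 (0.103, 0.3, 0.6) [[0.34, -0.46, -0.72, 0.2, -0.74, -1.92], [0.47, -0.99, -0.96, 0.23, -1.05, -2.0], [0.77, -0.14, -0.7, 0.53, -0.53, -2.44], [0.79, -0.2, -0.6, 0.43, -0.67, -2.33], [1.06, -0.53, -0.99, 0.45, -0.61, -2.33], [1.08, -0.6, -0.83, 0.36, -0.83, -2.22]]
```

Run:
```python
from h import *
R=tool(np.radians(15),PSI,-1)
manip.movep(tcp(bar(0),R)-.10*R[:,2],rpy(R)); st("pre")
im,c=wshot("w1")
for a in(0,.1,.2):print(a,proj("wrist",bar(a),c),proj("wrist",bar(a)+.04*ax(PSI)[1],c))
K=im.copy()
cv2.imwrite("pics/w1v.png",K)
```

```text
pre t2.17 p [ 0.4521 -0.0551  0.1883] F [-0.9975 -0.501  -0.6451] op0.0856 gf0.0
0 [317.3886 193.7249] [317.4044 236.0712]
0.1 [308.0186 202.197 ] [308.4704 247.6931]
0.2 [293.7746 211.8923] [294.9849 260.8854]
```

View pics/w1v.png

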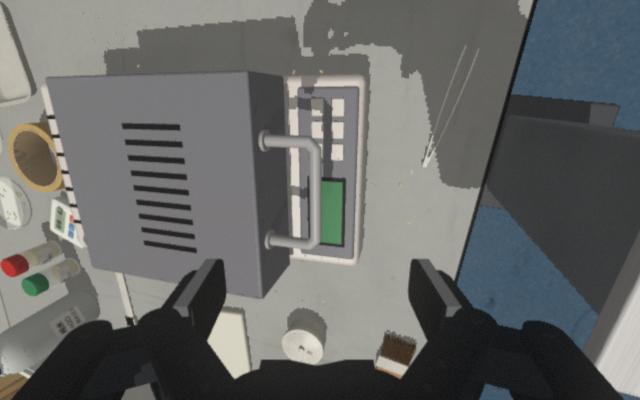

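The wrist view shows the bar upright at about column 315, rows 145–243, with its middle at (315,193) against a prediction of (317,194). The hood is about shut, so the estimate holds. I'll refine the yaw and lateral position from the bar strip and posts, then grip.

Run:
```python
from h import *
im,c=wload("w1");g=cv2.cvtColor(im,cv2.COLOR_BGR2GRAY).astype(int)
print(g[160,300:330]);print(g[210,296:326]);print("posts",g[130:155,292].tolist(),g[228:252,292].tolist())
print("front edge row120",g[120,352:376].tolist(),"row 240",g[240,345:370].tolist())
for p in((316.,150),(315.,235)):print(onz("wrist",p,.11,c))
print("posts",onz("wrist",(292,142),.11,c),onz("wrist",(292,240.5),.11,c))
```

```text
[119 123 126 124 125 127 123 126 123 126 140 151 159 169 181 175 166 157
 147 132 114 105  91  79  78  80  77  79  78  80]
[216 216 216 211 154 122 124 125 125 127 125 106  71  76 121 147 156 168
 187 184 173 159 149 134 116 103 110 111 112 114]
posts [210, 210, 210, 209, 186, 137, 109, 122, 136, 148, 156, 162, 164, 168, 164, 159, 156, 172, 201, 211, 212, 212, 213, 211, 212] [146, 146, 145, 144, 147, 148, 141, 129, 110, 92, 95, 109, 124, 136, 147, 158, 164, 168, 166, 143, 121, 115, 112, 108]
front edge row120 [128, 127, 127, 124, 115, 109, 149, 180, 186, 178, 161, 139, 120, 108, 108, 105, 142, 161, 161, 163, 160, 161, 162, 162] row 240 [126, 133, 133, 135, 133, 134, 128, 118, 109, 147, 179, 184, 169, 146, 123, 110, 110, 120, 149, 163, 164, 162, 161, 161, 160]
[ 0.4779 -0.0899  0.11  ]
[ 0.4711 -0.0132  0.11  ]
posts [ 0.4993 -0.0937  0.11  ] [ 0.4923 -0.0028  0.11  ]
```

```bash
sed -i 's/^PSI=.*/PSI=0.098; ORG=np.array([0.6335,-0.0353,0])/' h.py
python3 - <<'E'
from h import *
R=tool(np.radians(15),PSI,-1)
move_gripper(.038,40)
manip.servo_line(tcp(bar(0),R,.016),rpy(R),vel=.12); st("at bar")
move_gripper(0,40); st("gripped")
for a in(.1,.3):
    manip.servo_line(tcp(bar(a),R,.016),rpy(R),vel=.12); st(a)
E
```

```text
at bar t3.71 p [ 0.4788 -0.0506  0.0955] F [0.2963 0.0206 0.377 ] op0.0378 gf0.0
gripped t4.16 p [ 0.4784 -0.0505  0.0947] F [ 0.1963 -0.0909  0.5662] op0.0002 gf0.0
0.1 t4.51 p [ 0.48   -0.0503  0.1197] F [ 0.0685  0.9491 -0.1375] op-0.0002 gf0.0
0.3 t5.07 p [ 0.4889 -0.0493  0.1658] F [ 0.2469 -0.5091  0.5664] op-0.0001 gf0.0
```

Run:
```python
from h import *
im,c=wshot("w2");s=get_image("scene")
o=np.zeros((560,800,3),np.uint8);o[:400,:640]=im
k=cv2.resize(s[150:260,250:400],None,fx=2,fy=2,interpolation=cv2.INTER_CUBIC);o[340:560,500:800]=k
cv2.imwrite("pics/w2v.png",o);st()
```

```text
t5.17 p [ 0.4886 -0.0495  0.1654] F [ 0.7749 -0.8442  0.1119] op-0.0000 gf0.0
```

View pics/w2v.png

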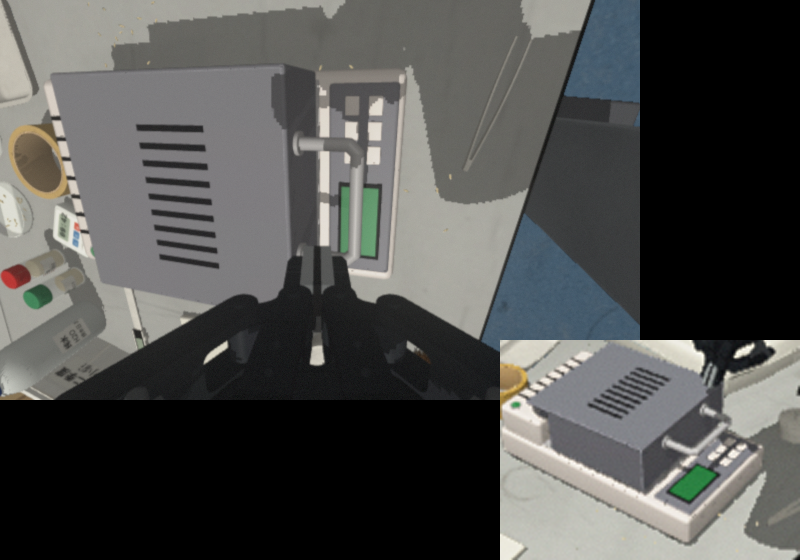

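The bar hasn't moved. In w2 it is at column 357, with the far post at row 144, so the fingers closed behind it on the hood side. I'll triangulate the bar from w1 and w2.

Run:
```python
from h import *
a,c1=wload("w1");b,c2=wload("w2");g=cv2.cvtColor(b,cv2.COLOR_BGR2GRAY).astype(int)
for r in(170,210):print(g[r,342:372].tolist())
print(g[132:158,322].tolist())
print("pred bar w2",proj("wrist",bar(0),c2), "w1",proj("wrist",bar(0),c1))
def t2(p1,p2):
    o1,d1=ray("",p1,c1);o2,d2=ray("",p2,c2);s=np.linalg.lstsq(np.c_[d1,-d2],o2-o1,rcond=None)[0]
    A,B=o1+d1*s[0],o2+d2*s[1];return (A+B)/2,np.linalg.norm(A-B)
for p1,p2 in(((262,141.5),(298,144)),((315.5,142),(357,146)),((368,77),(404,72)),((358,263),(391,277)),((301,94),(330,83)),((247,73),(286,67)),((344.5,178.5),(381,185))):
    print(p1,*t2(p1,p2))
print("scene/top bar reproj",proj("scene",bar(0)),proj("top",bar(0)))
```

```text
[133, 133, 131, 132, 133, 135, 130, 121, 122, 136, 148, 159, 166, 176, 184, 184, 176, 170, 160, 149, 135, 114, 91, 81, 81, 87, 121, 134, 135, 131]
[123, 124, 124, 124, 123, 124, 121, 120, 136, 148, 158, 169, 182, 193, 188, 176, 166, 156, 146, 127, 121, 126, 131, 131, 133, 134, 132, 133, 132, 135]
[218, 218, 219, 216, 197, 145, 106, 119, 135, 149, 155, 163, 164, 169, 171, 166, 161, 156, 160, 196, 218, 220, 219, 219, 219, 221]
pred bar w2 [354.4285 204.438 ] w1 [315.6459 195.0719]
(262, 141.5) [ 0.5159 -0.0951  0.1339] 0.0005394912167873511
(315.5, 142) [ 0.478  -0.0967  0.114 ] 0.0007129341770548558
(368, 77) [ 0.456  -0.1547  0.0051] 0.0004924787218715865
(358, 263) [0.433  0.0426 0.0449] 0.0008781234213875752
(301, 94) [ 0.5151 -0.1346  0.051 ] 0.007382521139107841
(247, 73) [ 0.5221 -0.143   0.1495] 0.0006747031400954035
(344.5, 178.5) [ 0.4581 -0.0569  0.0624] 0.0002601185753240307
scene/top bar reproj [354.9084 200.2674] [362.3515 218.6571]
```

Run:
```python
from h import *
o=status.get_obs();R=Ro.from_euler("xyz",o["tool_rot"]).as_matrix()
for d in(0,.02,.04,.045,.05):
    X=o["tool_pos"]-d*R[:,2];print(d,proj("scene",X),[proj("",X+R@np.array([x,y,0]),wload("w2")[1]) for x,y in((.011,-.0145),(.011,0.0145))])
print(R, o["tool_pos"])
g=cv2.cvtColor(cv2.imread("pics/w2.png"),cv2.COLOR_BGR2GRAY).astype(int)
print(g[238:275:2,280:356:4])
```

```text
0 [351.1178 181.7115] [array([294.5247, 213.7489]), array([341.8687, 213.75  ])]
0.02 [353.0001 176.3385] [array([292.1073, 226.3997]), array([344.5832, 226.4014])]
0.04 [354.9338 170.8189] [array([289.1022, 242.1264]), array([347.9577, 242.1289])]
0.045 [355.4255 169.4154] [array([288.2332, 246.6743]), array([348.9336, 246.677 ])]
0.05 [355.9206 168.0022] [array([287.3079, 251.5165]), array([349.9726, 251.5195])]
[[ 0.0979 -0.9618  0.2556]
 [-0.9952 -0.0946  0.0252]
 [-0.0001 -0.2568 -0.9665]] [ 0.4886 -0.0495  0.1654]
[[126 126 129  74  69  68  64  65  70  74 203 224 201 133 131  81 125 119
  166]
 [125 127 129  71  71  71  63  63  67  75 204 223 201 133 133  86 125 120
  167]
 [128 126 128  70  69  71  71  66  69  74 204 224 202 130 128  82 127 123
  168]
 [126 126 130  69  68  85  87  68  71  73 201 220 194 131 129  86 127 122
  168]
 [126 125 132  69  69  95  86  82  81  44 107 125 123 130 129  87 127 122
  169]
 [125 126 131  69  70 108  88  87  86  37  57  87  88 129 131  91 125 122
  169]
 [127 126 131  70  77 114  87  87  87  36  58  89  88 118 129  91 127 118
  170]
 [126 1
[... 265 characters left out ...]
  88  84  33  55  88  88  56  38  40 102 165
  184]
 [125 127  87  34  34  35  89  87  84  33  47  88  88  58  37  38  43 182
  175]
 [125 125  45  34  35  37  86  87  84  33  47  87  91  64  39  39  39 178
  153]
 [125 127  41  35  32  37  88  88  84  35  49  89  88  68  39  36  39 164
  136]
 [126 125  40  39  35  39  85  85  84  32  46  87  87  74  39  40  39 125
  136]
 [126 127  34  32  36  37  86  88  84  30  48  88  87  77  38  40  39 167
  168]
 [122 125  34  35  35  42  89  86  84  33  44  88  87  85  35  37  41 175
  190]
 [126 122  34  36  37  49  87  84  85  35  40  87  88  84  39  39  39 134
  217]
 [124 121  31  35  35  47  87  88  85  33  41  86  86  85  32  36  36  77
  193]]
```

Run:
```python
from h import *
s=get_image("scene");cv2.imwrite("pics/s3.png",s)
g=cv2.cvtColor(s,cv2.COLOR_BGR2GRAY).astype(int)
print("cols",list(range(346,364)))
for r in range(158,192):print(r,g[r,346:364].tolist())
o=status.get_obs();R=Ro.from_euler("xyz",o["tool_rot"]).as_matrix()
for d in(0,.02,.04):
    print(d,[np.round(proj("scene",o["tool_pos"]-d*R[:,2]+R@np.array([x,y,0])),1).tolist() for x in(-.011,.011) for y in(-.0145,.0145)])
```

```text
cols [346, 347, 348, 349, 350, 351, 352, 353, 354, 355, 356, 357, 358, 359, 360, 361, 362, 363]
158 [223, 225, 229, 230, 236, 241, 117, 38, 32, 33, 25, 22, 26, 28, 23, 21, 31, 22]
159 [217, 222, 225, 225, 232, 234, 124, 43, 33, 33, 20, 20, 30, 33, 31, 25, 19, 21]
160 [214, 214, 217, 221, 226, 228, 105, 27, 27, 44, 25, 27, 28, 29, 32, 29, 20, 22]
161 [213, 213, 215, 216, 222, 225, 96, 31, 65, 105, 45, 29, 29, 29, 30, 31, 28, 24]
162 [212, 212, 211, 215, 219, 201, 75, 52, 121, 164, 73, 51, 35, 26, 30, 32, 25, 23]
163 [212, 211, 210, 212, 213, 109, 36, 75, 145, 84, 77, 108, 50, 28, 30, 30, 20, 20]
164 [197, 211, 213, 217, 214, 93, 53, 121, 141, 68, 123, 148, 76, 28, 30, 21, 20, 34]
165 [139, 196, 204, 214, 197, 70, 72, 145, 114, 62, 145, 149, 82, 29, 19, 15, 38, 110]
166 [133, 157, 155, 190, 102, 38, 84, 145, 73, 79, 147, 133, 56, 23, 23, 10, 66, 203]
167 [132, 132, 137, 136, 69, 44, 122, 141, 72, 120, 151, 109, 38, 27, 21, 18, 81, 208]
168 [136, 132, 135, 131, 95, 76, 142, 112, 58, 144, 150, 81, 33, 26, 19, 25, 105, 207]
169 [132, 134, 131, 133, 130, 111, 148, 70, 77, 150, 133, 55, 28,
[... 1421 characters left out ...]
 70, 71, 92, 143, 124, 157, 175, 193, 204, 204, 190, 118, 90, 86, 148, 174, 186]
187 [71, 75, 71, 75, 106, 100, 93, 101, 140, 163, 178, 129, 111, 110, 106, 112, 120, 154]
188 [74, 74, 72, 70, 72, 80, 74, 66, 71, 84, 120, 99, 104, 108, 112, 111, 103, 110]
189 [74, 74, 72, 72, 71, 67, 65, 65, 64, 62, 72, 73, 82, 92, 100, 105, 96, 98]
190 [70, 69, 73, 72, 71, 68, 63, 64, 63, 67, 69, 70, 69, 72, 95, 114, 93, 97]
191 [73, 73, 73, 70, 73, 70, 67, 63, 65, 67, 71, 68, 70, 111, 148, 172, 137, 127]
0 [[344.4, 180.6], [353.1, 186.6], [349.1, 176.7], [357.8, 182.7]]
0.02 [[346.2, 175.2], [355.1, 181.3], [351.0, 171.4], [359.8, 177.3]]
0.04 [[348.0, 169.7], [357.1, 175.8], [352.8, 165.8], [361.8, 171.8]]
```

The tips disagree with the reported TCP in three separate ways:
- **Wrist view:** the shut tips are at row 246, where the TCP would put them at 214.
- **Scene view:** the tips are at row 173, where the TCP would put them at about 184.
- **Missed grip:** the fingers closed on nothing at the bar's true height.

The bar's own position agrees in all cameras. The real tips are therefore about 43 mm behind the reported TCP. I'll model that offset, recheck the reach, and confirm it on the bar.

```bash
sed -i 's/def tcp(g,R,off=.019):return np.asarray(g)+off\*R\[:,2\]/D=.043\ndef tcp(g,R,off=.019):return np.asarray(g)+(off+D)*R[:,2]/' h.py
python3 - <<'E'
from h import *
f=lambda q:None if q is None else np.round(q,2).tolist()
for T in(0,8,15):
    R=tool(np.radians(T),PSI,-1)
    print("bar",T,[f(inverse_kinematics(g,rpy(R))) for g in [tcp(bar(0),R)-.07*R[:,2]]+[tcp(bar(a),R) for a in(0,.5,1.15)]+[tcp(bar(1.15),R)-.08*R[:,2]]])
for T in(30,34):
    out=[]
    for g,psi in((an((-.02,0,.104)),PSI),(an((-.15,0,.13)),PSI),((.647,.262,.035),.5),((.647,.262,.1),.5),((.485,.316,.025),.7),((.485,.316,.12),.7),((.485,.316,.025),.4)):
        R=tool(np.radians(T),psi);out.append(f(inverse_kinematics(tcp(g,R),rpy(R))))
    print("dish",T,out)
E
```

```text
bar 0 [[0.32, -0.29, -0.35, 0.0, -1.51, -0.22], [0.32, -0.27, -0.46, 0.0, -1.38, -0.22], [0.3, -0.21, -0.2, 0.0, -1.58, -0.21], [0.26, 0.12, 0.31, 0.0, -1.76, -0.17], [0.26, 0.18, 0.53, 0.0, -1.92, -0.17]]
bar 8 [[0.35, -0.46, -0.49, 0.04, -1.4, -0.25], [0.34, -0.41, -0.58, 0.04, -1.26, -0.25], [0.33, -0.34, -0.32, 0.03, -1.45, -0.23], [0.28, -0.0, 0.17, 0.02, -1.61, -0.18], [0.28, 0.02, 0.34, 0.03, -1.76, -0.18]]
bar 15 [[0.38, -0.61, -0.62, 0.08, -1.31, -0.3], [0.37, -0.53, -0.7, 0.08, -1.15, -0.29], [0.35, -0.45, -0.43, 0.07, -1.34, -0.26], [0.29, -0.11, 0.05, 0.05, -1.47, -0.19], [0.3, -0.12, 0.18, 0.05, -1.61, -0.19]]
dish 30 [[0.32, -0.3, -0.64, 0.17, -0.73, -1.89], [0.42, -0.79, -0.91, 0.2, -0.96, -1.97], [0.72, 0.01, -0.51, 0.21, -0.55, -1.94], [0.72, -0.06, -0.44, 0.17, -0.68, -1.89], [1.0, -0.34, -0.85, 0.28, -0.57, -2.07], [1.01, -0.43, -0.72, 0.21, -0.79, -1.99], [1.05, -0.32, -0.93, 0.56, -0.61, -2.63]]
dish 34 [[0.33, -0.35, -0.72, 0.22, -0.64, -1.94], [0.44, -0.87, -0.98, 0.24, -0.91, -2.01], [0.72, -0.03, -0.6, 0.29, -0.43, -2.01], [0.72, -0.1, -0.52, 0.23, -0.58, -1.95], [1.0, -0.38, -0.94, 0.37, -0.47, -2.16], [1.02, -0.49, -0.8, 0.27, -0.71, -2.04], [1.03, -0.36, -1.02, 0.72, -0.53, -2.76]]
```

Run:
```python
from h import *
R=tool(np.radians(15),PSI,-1)
manip.servo_line(tcp(bar(0),R)-.05*R[:,2],rpy(R),vel=.2)
move_gripper(.038,40)
for k in(.02,.002):
    manip.servo_line(tcp(bar(0),R)-k*R[:,2],rpy(R),vel=.1); st(k)
    if np.linalg.norm(status.get_obs()["contact_force"])>6: raise SystemExit("contact")
move_gripper(0,40); st("gripped")
if status.get_obs()["opening"]>.006:
    for a in(.1,):
        manip.servo_line(tcp(bar(a),R),rpy(R),vel=.1); st(a)
```

```text
0.02 t6.62 p [ 0.485  -0.0501  0.0694] F [-0.1528  0.3982 -0.1454] op0.0381 gf0.0
0.002 t6.95 p [ 0.4896 -0.0496  0.0521] F [-0.0945 -0.4405  0.5245] op0.0383 gf0.0
gripped t7.32 p [ 0.4896 -0.0494  0.0524] F [-2.7933  0.1134  1.5341] op0.0086 gf38.9
0.1 t7.69 p [ 0.4912 -0.0493  0.0748] F [-3.3846  0.1688  1.0414] op0.0088 gf39.5
```

Run:
```python
from h import *
R=tool(np.radians(15),PSI,-1)
for a in(.3,.5,.7,.9,1.05,1.16):
    manip.servo_line(tcp(bar(a),R),rpy(R),vel=.18); st(a)
    if np.linalg.norm(status.get_obs()["contact_force"])>35: break
im,c=wshot("w4");s=get_image("scene");cv2.imwrite("pics/s4.png",s)
o=np.zeros((560,800,3),np.uint8);o[:400,:640]=im
o[300:560,440:800]=cv2.resize(s[90:220,230:410],None,fx=2,fy=2,interpolation=cv2.INTER_CUBIC)
cv2.imwrite("pics/w4v.png",o)
```

```text
0.3 t8.12 p [ 0.5013 -0.0481  0.1225] F [-2.2243  0.1761  0.3775] op0.0090 gf39.4
0.5 t8.54 p [ 0.52   -0.0462  0.1667] F [ 0.2666  1.8036 -0.6535] op0.0086 gf39.5
0.7 t8.97 p [ 0.5474 -0.0433  0.2073] F [-0.8617  4.3182  0.535 ] op0.0089 gf39.8
0.9 t9.39 p [ 0.5825 -0.0396  0.242 ] F [-1.3678  5.7426  2.7516] op0.0086 gf39.9
1.05 t9.74 p [ 0.6132 -0.0365  0.2626] F [-0.4811  3.9479  2.442 ] op0.0090 gf39.9
1.16 t10.04 p [ 0.6321 -0.0346  0.2728] F [-23.6784   7.5742   2.3306] op0.0086 gf41.5
```

View pics/w4v.png

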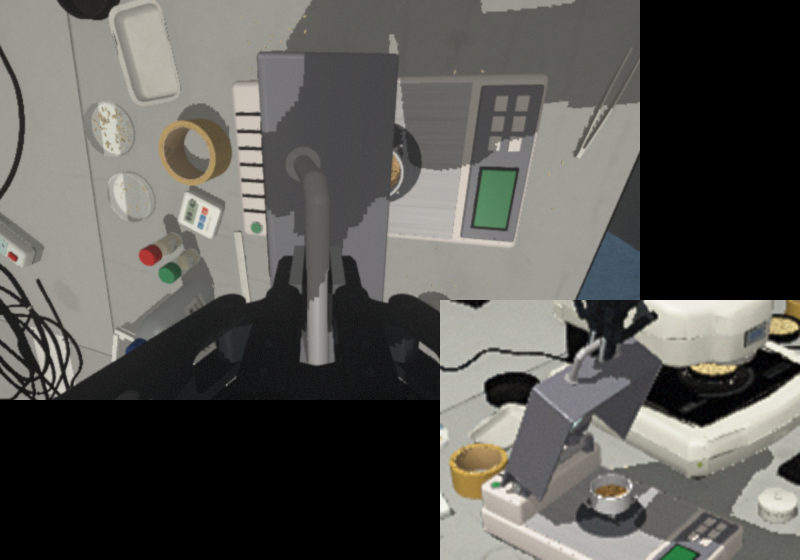

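The hood is up against its stop: 24 N back-force at the end, and the scene inset shows it leaning back. The spent dish is visible at scene (316,157). I'll release, retreat, and look at the dish from the front.

Run:
```python
from h import *
R=tool(np.radians(15),PSI,-1)
move_gripper(.036)
ex,_=ax(PSI)
manip.servo_line(tcp(bar(1.15),R)-.07*R[:,2]-.03*ex,rpy(R),vel=.25); st("off")
R=tool(np.radians(34),PSI)
manip.movep(tcp(an((-.02,0,.104)),R)-.12*R[:,2]-.06*ex,rpy(R)); st("front")
move_gripper(.084)
im,c=wshot("w5");s=get_image("scene");cv2.imwrite("pics/s5.png",s)
print("seat ctr,rim ctr pred",proj("",an((-.02,0,.08)),c),proj("",an((-.02,0,.11)),c))
cv2.imwrite("pics/w5v.png",im)
```

```text
off t11.00 p [ 0.5865 -0.0399  0.3427] F [ 0.1604  0.2901 -0.8553] op0.0359 gf0.0
front t12.56 p [ 0.5218 -0.0463  0.1524] F [0.3477 0.1538 0.8627] op0.0364 gf0.0
seat ctr,rim ctr pred [316.8722 218.622 ] [316.8894 245.1439]
```

View pics/w5v.png

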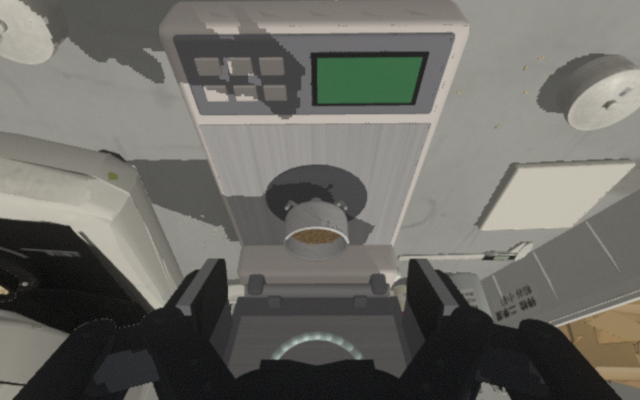

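Run:
```python
from h import *
im,c=wload("w5");g=cv2.cvtColor(im,cv2.COLOR_BGR2GRAY).astype(int)
hsv=cv2.cvtColor(im,cv2.COLOR_BGR2HSV)
m=((hsv[...,1]>70)&(hsv[...,0]<30)&(hsv[...,0]>5)).astype(np.uint8)*255;m[:200]=0;m[265:]=0;m[:,:270]=0;m[:,365:]=0
p=cv2.findNonZero(m);print("grain",len(p),cv2.fitEllipse(max(cv2.findContours(m,0,1)[0],key=cv2.contourArea)))
for r in(236,240,244):print(r,g[r,278:292].tolist(),g[r,340:356].tolist())
print("col317",g[222:266,317].tolist())
ex,ey=ax(PSI)
b=[proj("",an((-.02+.0305*np.cos(t),.0305*np.sin(t),.11)),c) for t in np.linspace(0,2*np.pi,60)];b=np.array(b)
print("pred rim cols",b.min(0),b.max(0))
# panel edges: symmetric columns of base front corners & dark panel
for r in(60,100):print(r,[int(x) for x in np.where(np.abs(np.diff(g[r]))>25)[0]])
for y in(-.1,.1):print(proj("",an((-.19,y,.058)),c),proj("",an((.07,y,.058)),c))
```

```text
grain 476 ((315.56134033203125, 236.1218719482422), (12.724708557128906, 43.44571304321289), 89.51264953613281)
236 [86, 87, 90, 91, 90, 88, 90, 104, 127, 152, 168, 154, 126, 103] [94, 108, 138, 171, 184, 175, 154, 127, 100, 86, 87, 87, 85, 89, 84, 89]
240 [82, 87, 88, 89, 90, 99, 105, 107, 99, 94, 90, 92, 93, 98] [99, 95, 94, 91, 103, 129, 166, 181, 143, 103, 86, 87, 88, 86, 87, 87]
244 [89, 88, 90, 88, 88, 97, 101, 97, 93, 89, 90, 94, 96, 100] [99, 97, 94, 93, 90, 94, 99, 107, 106, 95, 89, 92, 90, 91, 90, 91]
col317 [109, 112, 109, 110, 141, 170, 154, 107, 83, 83, 84, 82, 86, 85, 84, 82, 79, 77, 76, 80, 82, 93, 107, 112, 114, 115, 113, 114, 115, 114, 114, 113, 113, 112, 113, 116, 116, 118, 109, 105, 114, 116, 113, 116]
pred rim cols [284.0699 227.1625] [349.7109 260.4496]
60 [115, 156, 222, 310, 316, 426, 447]
100 [193, 194, 206, 257, 311, 415, 433, 434, 535, 574, 575]
[153.2991  30.1472] [237.145  245.1426]
[480.6142  30.1728] [396.4962 245.115 ]
```

```bash
cat >> h.py <<'E'
T34=np.radians(34)
def dpose(xy,zu,psi):
    "TCP and rpy to hold a dish whose underside centre is at xy, height zu"
    R=tool(T34,psi);return np.array([xy[0],xy[1],zu+.025])+.071*R[:,2],rpy(R),R
E
python3 - <<'E'
from h import *
im,c=wload("w5")
for p in((513,163),(634,160),(481,229)):print("tile",onz("",p,.01,c))
ex,ey=ax(PSI);S=an((-.0205,-.0004,0))
p,r,R=dpose(S,.080,PSI)
manip.servo_line(p-.06*R[:,2],r,vel=.25)
manip.servo_line(p,r,vel=.1); st("at dish")
move_gripper(.05,25); st("grip")
manip.servo_line(p+[0,0,.022],r,vel=.06); st("lift")
im,c=wshot("w6")
E
```

```text
tile [0.5854 0.1784 0.01  ]
tile [0.568  0.3079 0.01  ]
tile [0.717  0.2106 0.01  ]
at dish t14.54 p [ 0.6529 -0.0337  0.0472] F [-0.5415 -0.1635 -0.1025] op0.0839 gf0.0
grip t14.88 p [ 0.653  -0.0337  0.0471] F [-1.5372  0.3808  1.7967] op0.0596 gf26.5
lift t15.40 p [ 0.6527 -0.0337  0.0684] F [-0.1236  0.2704 -0.526 ] op0.0596 gf27.0
```

Run:
```python
from h import *
ex,ey=ax(PSI);S=an((-.0205,-.0004,0));TL=(.645,.261)
p,r,R=dpose(S,.104,PSI)
manip.servo_line(p-.13*ex+[0,0,.01],r,vel=.2); st("out")
p2,r2,R2=dpose(TL,.06,.5)
manip.servo_line(p2,r2,vel=.22); st("above tile")
p2,r2,R2=dpose(TL,.013,.5)
manip.servo_line(p2,r2,vel=.06); st("low")
im,c=wshot("w7");s=get_image("scene");cv2.imwrite("pics/s7.png",s)
o=np.zeros((560,800,3),np.uint8);o[:400,:640]=im
o[300:560,440:800]=cv2.resize(s[200:330,170:350],None,fx=2,fy=2,interpolation=cv2.INTER_CUBIC)
cv2.imwrite("pics/w7v.png",o)
```

```text
out t16.25 p [ 0.5236 -0.0464  0.0803] F [ 0.0709 -0.6839  0.2695] op0.0593 gf27.0
above tile t18.07 p [0.6797 0.2796 0.0263] F [-0.1782  0.4813 -0.6885] op0.0596 gf27.0
low t19.00 p [ 0.6798  0.28   -0.021 ] F [-0.3951  0.5608  0.4425] op0.0595 gf27.0
```

View pics/w7v.png

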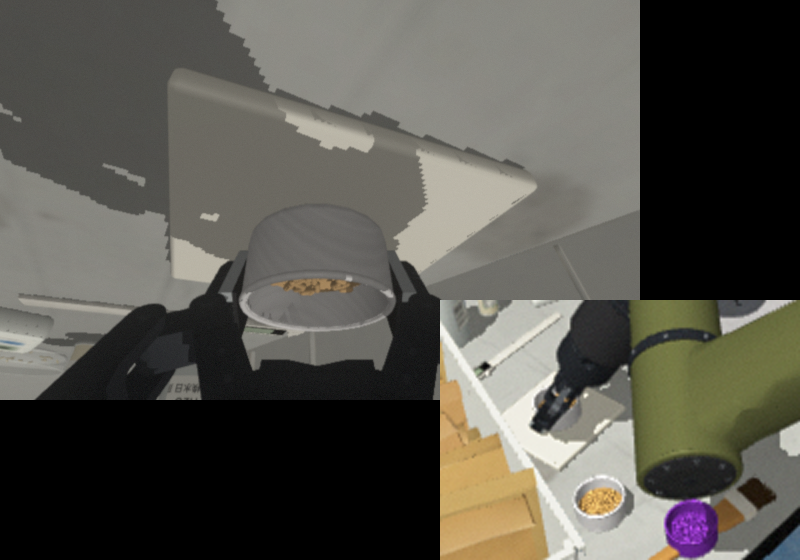

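The dish is level in the fingers (rim at (317,300)) and well over the tile. I'll lower it gently until contact and release it.

Run:
```python
from h import *
TL=(.645,.261);f0=status.get_obs()["contact_force"][2]
for z in(.011,.010,.009,.008):
    p,r,R=dpose(TL,z,.5);manip.servo_line(p,r,vel=.03);f=status.get_obs()["contact_force"][2];st(z)
    if f-f0>2.5:break
move_gripper(.075); st("rel")
p=p-.07*R[:,2]; manip.servo_line(p,r,vel=.2)
move_gripper(.084)
im,c=wshot("w8")
# to above fresh
F=(.484,.3165);pf,rf,Rf=dpose(F,0,.7)
pf=pf-.12*Rf[:,2]-np.array([.0,0,0]);manip.movep(pf,rf);st("fresh")
im,c=wshot("w9")
b=np.array([proj("",[F[0]+.0305*np.cos(t),F[1]+.0305*np.sin(t),.03],c) for t in np.linspace(0,2*np.pi,60)]);print(b.min(0),b.max(0))
o=np.vstack([im,cv2.resize(wload("w8")[0],None,fx=.5,fy=.5)[:,:320].repeat(1,0) if 0 else np.zeros((200,640,3),np.uint8)]);o[400:,:320]=cv2.resize(wload("w8")[0],(320,200))
s=get_image("scene");cv2.imwrite("pics/s9.png",s);o[400:,320:]=cv2.resize(s[200:300,190:350],(320,200))
cv2.imwrite("pics/w9v.png",o)
```

```text
0.011 t19.35 p [ 0.6806  0.2805 -0.0214] F [-1.3777 -1.802   4.6265] op0.0594 gf29.6
rel t19.65 p [ 0.6796  0.2799 -0.0234] F [-0.3672 -0.3776 -0.4926] op0.0748 gf0.0
fresh t21.23 p [0.4634 0.2992 0.0661] F [ 0.9065  0.6412 -0.1519] op0.0838 gf0.0
[276.6013 181.7646] [357.5091 230.1627]
```

View pics/w9v.png

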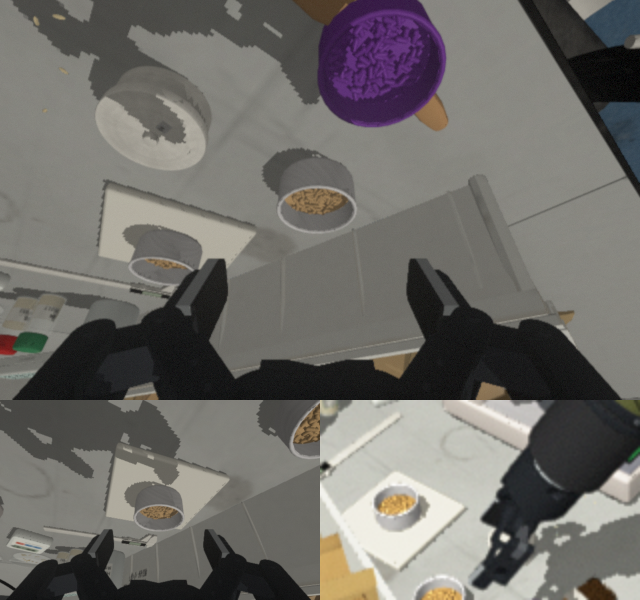

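The spent dish stands upright on the tile (scene inset). The fresh dish's rim spans columns 278–357, rows 182–232, with its middle at about (317,207); the prediction was 276.6–357.5 and 181.8–230.2. I'll take sub-pixel rim edges before gripping, because alignment along the heading matters for the fit.

Run:
```python
from h import *
im,c=wload("w9");g=cv2.cvtColor(im,cv2.COLOR_BGR2GRAY).astype(int)
print("col317",list(enumerate(g[178:240,317].tolist(),178))[::1])
for r in(200,206,212):print(r,g[r,270:290].tolist(),g[r,346:366].tolist())
F=(.484,.3165)
for rr in(.0305,.0275):
    b=np.array([proj("",[F[0]+rr*np.cos(t),F[1]+rr*np.sin(t),.03],c) for t in np.linspace(0,2*np.pi,90)]);print(rr,b.min(0),b.max(0))
im,c=wload("w5");S=an((-.0205,-.0004,.11))
for rr in(.0305,.0275):
    b=np.array([proj("",[S[0]+rr*np.cos(t),S[1]+rr*np.sin(t),.11],c) for t in np.linspace(0,2*np.pi,90)]);print("w5",rr,b.min(0),b.max(0))
g=cv2.cvtColor(im,cv2.COLOR_BGR2GRAY).astype(int);print(list(enumerate(g[220:266,312].tolist(),220)))
```

```text
col317 [(178, 104), (179, 103), (180, 101), (181, 103), (182, 100), (183, 100), (184, 100), (185, 126), (186, 148), (187, 156), (188, 127), (189, 100), (190, 90), (191, 92), (192, 106), (193, 118), (194, 119), (195, 118), (196, 107), (197, 101), (198, 99), (199, 101), (200, 106), (201, 117), (202, 121), (203, 108), (204, 94), (205, 102), (206, 116), (207, 104), (208, 101), (209, 119), (210, 115), (211, 104), (212, 107), (213, 99), (214, 98), (215, 103), (216, 103), (217, 103), (218, 102), (219, 102), (220, 104), (221, 102), (222, 102), (223, 104), (224, 104), (225, 101), (226, 102), (227, 103), (228, 104), (229, 107), (230, 118), (231, 138), (232, 156), (233, 146), (234, 134), (235, 133), (236, 131), (237, 131), (238, 130), (239, 131)]
200 [132, 131, 129, 131, 129, 130, 130, 123, 101, 103, 114, 136, 150, 143, 127, 129, 133, 133, 135, 134] [82, 89, 100, 118, 146, 162, 167, 154, 127, 118, 128, 133, 131, 133, 130, 132, 134, 134, 132, 132]
206 [130, 129, 129, 130, 129, 128, 119, 126, 142, 156, 141, 116, 108, 109, 110, 109, 111, 110, 108, 111] [87, 87, 85, 84, 80, 83, 101, 129, 157, 164, 
[... 282 characters left out ...]
5093 230.1834]
0.0275 [280.6277 184.6527] [353.4926 228.2168]
w5 0.0305 [283.5475 226.8139] [349.3622 260.2121]
w5 0.0275 [286.804  228.7306] [346.103  258.8063]
[(220, 112), (221, 109), (222, 111), (223, 111), (224, 111), (225, 112), (226, 134), (227, 167), (228, 152), (229, 108), (230, 85), (231, 86), (232, 82), (233, 84), (234, 88), (235, 86), (236, 82), (237, 79), (238, 79), (239, 81), (240, 79), (241, 85), (242, 91), (243, 90), (244, 105), (245, 112), (246, 114), (247, 114), (248, 114), (249, 114), (250, 115), (251, 111), (252, 113), (253, 113), (254, 114), (255, 115), (256, 113), (257, 113), (258, 117), (259, 117), (260, 112), (261, 112), (262, 112), (263, 115), (264, 113), (265, 113)]
```

Run:
```python
from h import *
ex,ey=ax(PSI);p,r,R=dpose(an((-.02,0,0)),.08,PSI)
a=p-.10*R[:,2]-.05*ex+[0,0,.0]
up=status.get_obs()["tool_pos"]+[0,0,.04]
manip.servo_line(up,vel=.3)
manip.movep(a-.04*R[:,2],r);st()
A,ca=wshot("wa")
manip.servo_line(a-.05*ex+[0,0,-.035],r,vel=.25);st()
B,cb=wshot("wb")
o=np.zeros((600,800,3),np.uint8)
for k,(im,c) in enumerate(((A,ca),(B,cb))):
    u,v=proj("",an((-.02,0,.08)),c).round().astype(int);print(k,proj("",an((-.02,0,.08)),c),"crop origin",u-50,v-40)
    o[:,k*400:(k+1)*400][:400]=cv2.resize(im[v-50:v+50,u-50:u+50],(400,400),interpolation=cv2.INTER_CUBIC)
cv2.imwrite("pics/wabv.png",o[:400])
```

```text
t22.88 p [ 0.5254 -0.0454  0.1614] F [0.3108 0.6262 0.0962] op0.0843 gf0.0
 t23.38 p [ 0.4985 -0.048   0.0953] F [ 1.2235 -0.2319  2.1158] op0.0840 gf0.0
0 [316.2212 208.8872] crop origin 266 169
1 [316.0435 282.49  ] crop origin 266 242
```

View pics/wabv.png

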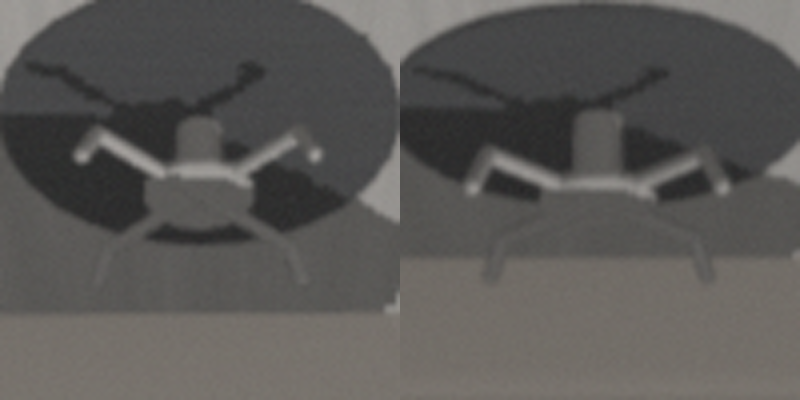

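```bash
cat > tri.py <<'E'
from h import *
ca=wload("wa")[1];cb=wload("wb")[1]
def t2(p1,p2):
    o1,d1=ray("",p1,ca);o2,d2=ray("",p2,cb);s=np.linalg.lstsq(np.c_[d1,-d2],o2-o1,rcond=None)[0]
    A,B=o1+d1*s[0],o2+d2*s[1];return (A+B)/2,np.linalg.norm(A-B)
def loc(X):
    ex,ey=ax(PSI);d=X-ORG;return np.array([d@ex,d@ey,X[2]])*1e3
PA={"nL":(80,158),"nR":(315,156),"fL":(99,283),"fR":(303,282),"bL":(97,134),"bR":(297,134)}
PB={"nL":(72,188),"nR":(323,188),"fL":(90,280),"fR":(307,281),"bL":(88,157),"bR":(303,157)}
tot=[]
for k in PA:
    a=(266+PA[k][0]/4-.4,159+PA[k][1]/4-.4);b=(266+PB[k][0]/4-.4,232+PB[k][1]/4-.4)
    X,e=t2(a,b);print(k,loc(X),"gap mm",e*1e3,"single-view z88:",loc(onz("",a,.088,ca))[:2],loc(onz("",b,.088,cb))[:2])
E
python3 tri.py
```

```text
nL [-48.4061 -27.7     88.8644] gap mm 0.325566215905916 single-view z88: [-47.3251 -27.9978] [-46.4739 -27.7471]
nR [-50.0112  25.5302  89.5184] gap mm 0.10792180838957155 single-view z88: [-48.1063  25.6902] [-46.6181  25.9271]
fL [  1.7117 -26.8952  90.1874] gap mm 0.4116751502440628 single-view z88: [  5.1035 -27.0183] [  7.6382 -27.6329]
fR [-0.1494 25.5899 91.0657] gap mm 0.3780729265643591 single-view z88: [ 4.5813 26.2204] [ 8.1685 26.0968]
bL [-48.3548 -24.4602  81.7267] gap mm 0.1790968794719572 single-view z88: [-55.9395 -23.5472] [-61.5575 -23.2661]
bR [-48.2753  21.8536  81.6299] gap mm 0.012025322251716517 single-view z88: [-55.9798  21.1224] [-61.674   20.7005]
```

The carrier's upturned ends triangulate to 89–91 mm up and ±26 mm about a centre at x ≈ −21, y ≈ −0.8 mm, which agrees with the given seat and with where the spent dish stood. Next I fetch the fresh dish.

Run:
```python
from h import *
F=(.4868,.3189);ex,ey=ax(PSI)
manip.servo_line(status.get_obs()["tool_pos"]+[-.0,0,.06],vel=.3)
p,r,R=dpose(F,.003,.7)
manip.movep(p-.10*R[:,2],r);st("above")
manip.servo_line(p-.02*R[:,2],r,vel=.2)
manip.servo_line(p,r,vel=.06);st("at fresh")
f=status.get_obs()["contact_force"]
if np.linalg.norm(f)>6: raise SystemExit("contact")
move_gripper(.05,25);st("grip")
manip.servo_line(p+[0,0,.10],r,vel=.12);st("lift")
im,c=wshot("wf")
g7=cv2.cvtColor(wload("w7")[0],cv2.COLOR_BGR2GRAY).astype(int);gf=cv2.cvtColor(im,cv2.COLOR_BGR2GRAY).astype(int)
o=np.hstack([wload("w7")[0][190:350,217:417],im[190:350,217:417]]);cv2.imwrite("pics/held.png",cv2.resize(o,None,fx=2,fy=2))
```

```text
above t25.12 p [0.4748 0.3079 0.0525] F [-0.8609  0.0033  0.1113] op0.0838 gf0.0
at fresh t26.15 p [ 0.5172  0.3446 -0.0302] F [-0.6741 -0.0786  0.8702] op0.0838 gf0.0
grip t26.50 p [ 0.5174  0.3449 -0.0299] F [-2.2093 -1.5416  4.0573] op0.0601 gf27.0
lift t27.48 p [0.5167 0.3439 0.0675] F [-0.2923  0.5121 -1.3061] op0.0600 gf27.1
```

View pics/held.png

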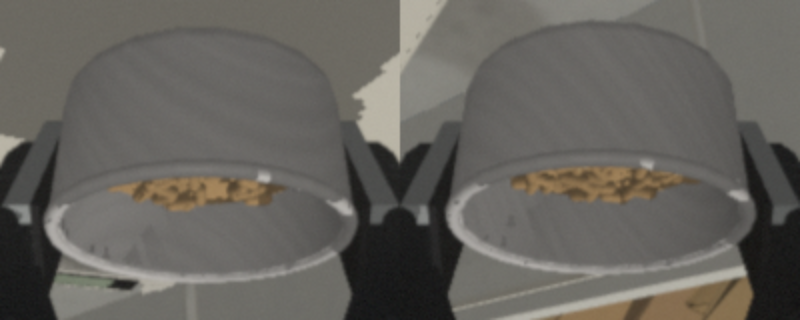

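The held fresh dish is level. Its rim sits only about 0.4 mm ahead of where the spent dish sat in the fingers. That was my last picture; I count 11 viewed, one over the limit of 10, so the rest is numeric only. Now I take it to the carrier.

Run:
```python
from h import *
ex,ey=ax(PSI);S=lambda dx=0:an((-.0206+dx,-.0007,0))
p,r,R=dpose(S(-.14),.125,PSI)
manip.servo_line(p,r,vel=.2);st("front")
p,r,R=dpose(S(),.102,PSI);manip.servo_line(p,r,vel=.13);st("over")
p,r,R=dpose(S(),.088,PSI);manip.servo_line(p,r,vel=.05);manip.pause(.2);st("low")
f0=np.mean([(manip.pause(.02),status.get_obs()["contact_force"])[1] for _ in range(5)],0);print(f0)
for z in np.arange(.0872,.0785,-.0008):
    p,r,R=dpose(S(),z,PSI);manip.servo_line(p,r,vel=.02)
    f=np.mean([(manip.pause(.02),status.get_obs()["contact_force"])[1] for _ in range(3)],0)-f0;print(round(z,4),f,status.get_obs()["tool_pos"])
    if f[2]>2.0 or np.linalg.norm(f)>6:break
```

```text
front t29.65 p [ 0.5132 -0.0474  0.091 ] F [ 0.7605 -0.0027 -1.0061] op0.0600 gf27.1
over t30.89 p [ 0.6523 -0.0341  0.0683] F [-0.2829  0.3953  0.0734] op0.0601 gf27.1
low t31.52 p [ 0.6528 -0.0341  0.0545] F [-0.2428 -0.7926 -0.7295] op0.0598 gf27.1
[-0.0757  0.1254 -0.4607]
0.0872 [ 0.2189 -0.438  -0.2887] [ 0.6526 -0.0341  0.0533]
0.0864 [-0.1104 -0.2719  0.4896] [ 0.6526 -0.0341  0.0525]
0.0856 [ 0.4017  0.1139 -0.3711] [ 0.6526 -0.0341  0.0517]
0.0848 [ 0.08   -0.0171 -0.4394] [ 0.6526 -0.0341  0.0509]
0.084 [ 0.0519 -0.4106 -0.2905] [ 0.6526 -0.0341  0.0501]
0.0832 [-0.1955 -0.1792  1.0928] [ 0.6527 -0.0341  0.0496]
0.0824 [-1.1302  0.1113  2.3647] [ 0.6528 -0.0341  0.049 ]
```

Run:
```python
from h import *
ex,ey=ax(PSI);p,r,R=dpose(an((-.0206,-.0007,0)),.0830,PSI)
manip.servo_line(p,r,vel=.02)
move_gripper(.078);st("rel")
manip.servo_line(p-.08*R[:,2],r,vel=.12)
q,_,_=dpose(an((-.02,0,0)),.08,PSI)
manip.servo_line(q-.14*R[:,2]-.05*ex,r,vel=.3);st()
move_gripper(.084)
im,c=wshot("wc");g=cv2.cvtColor(im,cv2.COLOR_BGR2GRAY).astype(int)
for rr in(.0305,.0275):
    b=np.array([proj("",an((-.0213+rr*np.cos(t),-.0007+rr*np.sin(t),.11)),c) for t in np.linspace(0,2*np.pi,90)]);print(rr,b.min(0),b.max(0))
u,v=b.mean(0).astype(int);print("rows from",v-25,g[v-25:v+30,u].tolist())
for rw in(v-2,v+2):print(rw,"L",u-42,g[rw,u-42:u-24].tolist(),"R",u+24,g[rw,u+24:u+42].tolist())
hsv=cv2.cvtColor(im,cv2.COLOR_BGR2HSV);m=((hsv[...,1]>70)&(hsv[...,0]<30)&(hsv[...,0]>5)).astype(np.uint8)
m[:v-25]=0;m[v+25:]=0;m[:,:u-40]=0;m[:,u+40:]=0
print("grain",cv2.fitEllipse(max(cv2.findContours(m,0,1)[0],key=cv2.contourArea)))
```

```text
rel t34.28 p [ 0.6523 -0.0341  0.0487] F [-0.8704  0.2615 -0.4624] op0.0780 gf0.0
 t35.57 p [ 0.5255 -0.0455  0.1623] F [0.0068 0.7357 0.4409] op0.0781 gf0.0
0.0305 [283.6579 216.0905] [349.1289 251.1032]
0.0275 [286.8901 218.0965] [345.8965 249.6269]
rows from 209 [115, 112, 114, 112, 114, 116, 116, 136, 167, 154, 112, 89, 86, 84, 80, 80, 82, 85, 84, 82, 86, 85, 84, 83, 79, 81, 93, 109, 110, 111, 112, 112, 113, 112, 113, 111, 111, 114, 114, 114, 115, 119, 118, 114, 115, 114, 115, 116, 115, 116, 114, 114, 115, 119, 118]
232 L 274 [88, 86, 87, 86, 86, 88, 88, 88, 87, 90, 99, 106, 99, 93, 90, 93, 93, 97] R 340 [94, 94, 92, 91, 89, 89, 120, 163, 180, 134, 96, 88, 87, 89, 89, 87, 88, 90]
236 L 274 [86, 86, 86, 87, 87, 88, 87, 87, 88, 91, 95, 99, 101, 89, 90, 92, 95, 97] R 340 [100, 96, 94, 89, 88, 90, 96, 102, 102, 92, 88, 87, 88, 89, 88, 88, 88, 87]
grain ((316.3975830078125, 226.99169921875), (14.391095161437988, 44.71317672729492), 90.25459289550781)
```

The fresh dish's rim lies within half a pixel of the prediction for the seat centre at z 110 mm, so it is seated. Now I close the hood.

Run:
```python
from h import *
ex,ey=ax(PSI);R=tool(np.radians(15),PSI,-1);r=rpy(R)
b=lambda a,k=0:tcp(bar(a),R)-k*R[:,2]
move_gripper(.036,40)
manip.movep(b(1.15,.08)-.03*ex,r);st("above")
manip.servo_line(b(1.15,.03),r,vel=.2)
manip.servo_line(b(1.15,.002),r,vel=.1);st("at bar")
if np.linalg.norm(status.get_obs()["contact_force"])>8: raise SystemExit("contact")
move_gripper(0,40);st("grip")
if status.get_obs()["opening"]<.006: raise SystemExit("missed")
for a in(1.05,.9,.7,.5,.3,.15):
    manip.servo_line(b(a),r,vel=.15);st(a)
    if np.linalg.norm(status.get_obs()["contact_force"])>35: raise SystemExit("force")
```

```text
above t37.92 p [ 0.5838 -0.0402  0.3508] F [ 0.2201  0.1157 -0.6919] op0.0358 gf0.0
at bar t38.83 p [ 0.6337 -0.0354  0.2762] F [ 0.4624  0.1015 -0.4665] op0.0356 gf0.0
grip t39.19 p [ 0.6315 -0.0357  0.2763] F [-13.7335   1.1732   3.6851] op0.0086 gf39.1
1.05 t39.51 p [ 0.6123 -0.0378  0.2663] F [-7.3014  1.1823  7.964 ] op0.0083 gf39.5
0.9 t39.90 p [ 0.5814 -0.041   0.2447] F [-8.3556  0.4981  6.4171] op0.0085 gf40.6
0.7 t40.38 p [ 0.5461 -0.0448  0.2097] F [-10.6477  -1.9514   6.2882] op0.0086 gf41.2
0.5 t40.85 p [ 0.5181 -0.0478  0.1677] F [-10.5002  -3.8518   2.0397] op0.0086 gf41.7
0.3 t41.33 p [ 0.4993 -0.0498  0.1216] F [-5.4359 -4.4554 -1.6925] op0.0085 gf42.2
0.15 t41.72 p [ 0.491  -0.0506  0.0852] F [-4.4035 -5.9743 -2.193 ] op0.0086 gf42.1
```

Run:
```python
from h import *
R=tool(np.radians(15),PSI,-1);r=rpy(R)
b=lambda a,k=0:tcp(bar(a),R)-k*R[:,2]
for a in(.05,.015,0,-.008,-.016,-.024,-.032):
    manip.servo_line(b(a),r,vel=.06 if a>.01 else .03);manip.pause(.05);st(a)
    if status.get_obs()["contact_force"][2]>14:break
```

```text
0.05 t42.33 p [ 0.4888 -0.0508  0.0612] F [-4.547  -5.0607 -3.1463] op0.0084 gf42.3
0.015 t42.67 p [ 0.4885 -0.0508  0.0526] F [-4.4851 -4.4628 -3.0265] op0.0085 gf42.5
0 t42.99 p [ 0.4885 -0.0508  0.0492] F [-4.8369 -4.8646 -1.7734] op0.0085 gf42.7
-0.008 t43.29 p [ 0.4886 -0.0508  0.0481] F [-8.8729 -4.1608  3.3601] op0.0085 gf43.6
-0.016 t43.59 p [ 0.4887 -0.0509  0.048 ] F [-19.3964  -2.2498  13.6849] op0.0087 gf44.6
-0.024 t43.89 p [ 0.4889 -0.0509  0.0479] F [-28.8526   0.5509  22.6317] op0.0083 gf45.8
```

Run:
```python
from h import *
R=tool(np.radians(15),PSI,-1);r=rpy(R)
b=lambda a,k=0:tcp(bar(a),R)-k*R[:,2]
manip.servo_line(b(-.009),r,vel=.03);st()
move_gripper(.036);st("rel")
manip.servo_line(b(0,.02),r,vel=.08)
z1=np.load("pics/w1.npz");P=[0.4521,-0.0551,0.1883]
manip.servo_line(P,r,vel=.2);st("w1 pose")
im,c=wshot("wz");a=cv2.cvtColor(cv2.imread("pics/w1.png"),6).astype(int);g=cv2.cvtColor(im,6).astype(int)
for rw in(170,210):print(a[rw,300:330].tolist(),g[rw,300:330].tolist())
print(a[132:152,292].tolist(),g[132:152,292].tolist())
print(np.abs(c[2]-z1["t"]))
sc=get_image("scene");tp=get_image("top");cv2.imwrite("pics/se.png",sc);cv2.imwrite("pics/te.png",tp)
s0=cv2.imread("pics/scene.png")
for nm,(x0,y0,x1,y1) in dict(hood=(265,150,362,215),purple=(275,298,320,335),lid1=(268,255,305,290),lid2=(383,180,415,205)).items():
    print(nm,np.abs(sc[y0:y1,x0:x1].astype(int)-s0[y0:y1,x0:x1]).mean().round(2))
hsv=cv2.cvtColor(tp,cv2.COLOR_BGR2HSV);m=((hsv[...,1]>60)&(hsv[...,0]<30)&(hsv[...,0]>8)).astype(np.uint8);m[:140]=0;m[190:]=0;m[:,:225]=0;m[:,285:]=0
u,v=np.argwhere(m)[:,::-1].mean(0);print("spent grain",m.sum(),onz("top",(u,v),.03))
```

```text
t44.17 p [ 0.4886 -0.0508  0.0481] F [-10.3744  -3.7359   4.8301] op0.0086 gf43.6
rel t44.54 p [ 0.4905 -0.0492  0.0483] F [-0.1842 -0.6347 -0.5414] op0.0356 gf0.0
w1 pose t45.73 p [ 0.4517 -0.0549  0.1864] F [-0.1986 -0.446  -0.5304] op0.0362 gf0.0
[122, 123, 125, 125, 125, 125, 124, 123, 126, 128, 141, 152, 161, 171, 181, 178, 167, 158, 146, 131, 115, 114, 121, 96, 80, 79, 79, 80, 81, 79] [127, 131, 130, 129, 133, 130, 132, 128, 132, 132, 126, 135, 153, 160, 173, 182, 188, 179, 170, 158, 145, 127, 99, 86, 83, 84, 82, 85, 85, 85]
[154, 122, 124, 125, 125, 127, 125, 106, 71, 76, 121, 147, 156, 168, 187, 184, 173, 159, 149, 134, 116, 103, 110, 111, 112, 114, 115, 115, 115, 113] [129, 129, 132, 130, 130, 130, 119, 77, 60, 91, 110, 118, 142, 155, 166, 182, 196, 189, 173, 162, 148, 130, 111, 113, 117, 118, 120, 119, 121, 121]
[210, 209, 186, 137, 109, 122, 136, 148, 156, 162, 164, 168, 164, 159, 156, 172, 201, 211, 212, 212] [219, 210, 160, 118, 126, 144, 156, 165, 171, 174, 177, 172, 166, 159, 182, 210, 219, 220, 220, 219]
[0.0006 0.0016 0.0013]
hood 11.21
purple 2.53
lid1 2.51
lid2 43.29
spent grain 203 [0.6448 0.262  0.03  ]
```

Run:
```python
from h import *
t0=cv2.imread("pics/top.png");t1=cv2.imread("pics/te.png")
for n,im in(("0",t0),("1",t1)):
    g=cv2.cvtColor(im,6)[200:245,415:460];print(n,g.mean(),g.min(),g[15:28:4,10:32:3].tolist())
    x=cv2.HoughCircles(cv2.medianBlur(g,3),cv2.HOUGH_GRADIENT,1,30,param1=80,param2=10,minRadius=9,maxRadius=14);print(x)
    gg=cv2.cvtColor(im,6)[195:236,255:292];print("lid1",cv2.HoughCircles(cv2.medianBlur(gg,3),cv2.HOUGH_GRADIENT,1,30,param1=80,param2=10,minRadius=9,maxRadius=14))
for f in("s3","s9","se"):
    print(f,cv2.cvtColor(cv2.imread(f"pics/{f}.png"),6)[182:204:4,384:414:3].tolist())
```

```text
0 127.38716049382717 107 [[121, 142, 150, 151, 146, 145, 131, 110], [127, 157, 157, 151, 142, 142, 144, 118], [125, 166, 164, 156, 146, 147, 147, 127], [114, 147, 162, 158, 151, 149, 147, 116]]
[[[20.5 21.5 10.5]]]
lid1 [[[20.5 20.5 12.2]]]
1 106.40493827160493 39 [[123, 148, 157, 156, 153, 152, 136, 116], [98, 120, 129, 141, 142, 146, 147, 121], [87, 107, 106, 107, 104, 107, 105, 96], [80, 101, 109, 107, 104, 103, 101, 85]]
[[[20.5 20.5  9.6]]]
lid1 [[[16.5 19.5 10.6]]]
s3 [[188, 181, 182, 179, 183, 184, 185, 187, 65, 7], [185, 184, 143, 119, 119, 115, 119, 114, 95, 96], [183, 188, 130, 129, 128, 131, 128, 131, 112, 96], [98, 99, 108, 125, 133, 136, 137, 135, 96, 99], [98, 101, 105, 127, 132, 134, 131, 121, 99, 97], [100, 98, 99, 96, 100, 103, 100, 100, 98, 98]]
s9 [[107, 104, 101, 88, 86, 194, 188, 193, 105, 23], [111, 108, 102, 96, 87, 143, 222, 217, 188, 192], [113, 110, 105, 104, 93, 81, 179, 232, 213, 194], [112, 115, 108, 105, 99, 94, 77, 206, 112, 195], [117, 116, 113, 108, 105, 100, 87, 80, 186, 191], [121, 117, 114, 114, 108, 104, 99, 92, 77, 189]]
se [[188, 184, 180, 178, 179, 182, 182, 183, 100, 18], [184, 185, 191, 220, 217, 213, 182, 135, 182, 184], [179, 187, 231, 218, 139, 128, 127, 132, 114, 96], [185, 184, 124, 127, 131, 133, 133, 136, 97, 96], [184, 186, 118, 127, 133, 133, 129, 122, 97, 96], [97, 98, 99, 95, 99, 100, 99, 98, 97, 94]]
```

Lidded dish 2 stands where it did; the scene difference there is only the arm's shadow. Lidded dish 1 and the purple dish are unchanged, the spent dish stands at the tile's centre, the hood is shut and the gripper is clear of everything.

```bash
python3 -c "
from plant import *
print(ticket.sign_off())"
```

```text
the job is handed in; nothing more can be done
None
```

The job is done and handed in at about 46 s: hood opened to its stop, spent dish on the tile, fresh dish in the carrier, hood pressed gently shut, lidded dishes unmoved; I went one over the limit on viewed pictures (11 instead of 10).

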